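# Load the goldsmith's gravity rack to its samples

## Task

Load each of the two sloped lanes of the gravity rack with the wooden block that has the same outline as the flat sample lying at the foot of that lane. Set each block down upright and lengthwise on the rollers in the upper half of its lane, without dropping it in from above, and let it slide down until it rests against the stop. Leave the third block, and the hammer, steel block and tin, where they are.

Things in the scene. Friction and masses are not known exactly. Their poses are not given: they have to be found in the camera images.
- round_block: Plain wooden forming block, solid, 100 mm long x 46 mm wide x 60 mm tall with vertical sides, about 170 g (may be half as heavy again or lighter). Its outline from above has half-round ends (radius 23 mm) and flat parallel flanks over the middle 54 mm. Origin: centre of the underside (mid-length, mid-width); x along the 100 mm length, z up. Starts upright on the white tile at any heading.
- pointed_block: Plain wooden forming block, solid, 100 mm long x 46 mm wide x 60 mm tall with vertical sides, about 170 g (may be half as heavy again or lighter). Its outline from above is a long hexagon: both ends come to a 90 degree point, with flat parallel flanks over the middle 54 mm. Origin: centre of the underside (mid-length, mid-width); x along the 100 mm length, z up. Starts upright on the white tile at any heading.
- tee_block: Plain wooden forming block, solid, 100 mm long x 46 mm wide x 60 mm tall with vertical sides, about 170 g (may be half as heavy again or lighter). Its outline from above is a T: a head 46 mm wide over x = +10 to +50 mm, and a stem 26 mm wide over x = -50 to +10 mm. Its centre of mass is at about x = +7 mm. Origin: centre of the underside (mid-length, mid-width); x along the 100 mm length, z up. Starts upright on the white tile at any heading.
- round_sample: Fixed sample: a 12 mm thick flat wooden slice with the same 100 x 46 mm outline as the round-ended block. It lies flat on the apron at the foot of one of the two lanes, or else (not in use) on the small grey board away from the rack. Origin: centre of its underside, x along its length. Not to be moved.
- pointed_sample: Fixed sample: a 12 mm thick flat wooden slice with the same 100 x 46 mm outline as the pointed block. It lies flat on the apron at the foot of one of the two lanes, or else (not in use) on the small grey board away from the rack. Origin: centre of its underside, x along its length. Not to be moved.
- tee_sample: Fixed sample: a 12 mm thick flat wooden slice with the same 100 x 46 mm outline as the T-shaped block. It lies flat on the apron at the foot of one of the two lanes, or else (not in use) on the small grey board away from the rack. Origin: centre of its underside, x along its length. Not to be moved.
- lane_near: The lane nearer to the robot base: trough floored with free-turning rollers, falling at 16 degrees to its stop, 300 mm long, 56 mm wide inside. Origin: level with the roller tops (its floor), mid-width, at the stop's face; x down the slope (floor from x = -300 mm, the open high end, to 0), y across, z square to it, up. A block let go slides down by itself; at the stop its origin is at x = -50 mm, y = z = 0.
- lane_far: The lane farther from the robot base: trough floored with free-turning rollers, falling at 16 degrees to its stop, 300 mm long, 56 mm wide inside. Origin: level with the roller tops (its floor), mid-width, at the stop's face; x down the slope (floor from x = -300 mm, the open high end, to 0), y across, z square to it, up. A block let go slides down by itself; at the stop its origin is at x = -50 mm, y = z = 0.
- lane_near_sample (a point): Point on the flat apron (8 mm above the bench) just beyond the stop of lane_near, where that lane's sample lies (within 10 mm).
- lane_far_sample (a point): Point on the flat apron (8 mm above the bench) just beyond the stop of lane_far, where that lane's sample lies (within 10 mm).
- rack: Metal rack, fixed, 420 x 156 mm, grey base. Two parallel lanes, centres 75 mm apart; rails stand 12 mm above the roller tops and are 4 mm thick, stops stand 26 mm; high ends 115 mm above the bench; rollers 18 mm thick, 24.5 mm apart. x: level heading of downhill, towards the robot's left (varies 0.25 rad); z up. Origin: on the bench, between the lanes.
- tile: Fixed white ceramic tile, 340 (x) x 420 (y) x 6 mm, on which the blocks stand (block undersides 6 mm above the bench). Origin: centre of the underside.
- board: Small fixed grey soldering board, 75 x 140 x 8 mm, on the far side of the bench, where the unused sample lies. Origin: centre of the underside.
- hammer: Bystander: loose hammer, 220 mm long, lying on the bench beyond the tile; x along its length, origin under its middle.
- anvil_block: Bystander: loose plain steel bench block, 100 x 70 x 25 mm. Origin: centre of the underside.
- tin: Bystander: closed green tin, 64 mm across, 75 mm tall, upright. Origin: centre of the underside.

How it is judged:
By the outcome, as a careful person would: the job done as asked, in the order asked, and still so for the second after the job is handed in, with the robot touching nothing.
It also fails if it takes over 56 s, if anything falls off the work surface, if the arm or the gripper's body presses on something with over 40 N, if the wrist force passes 120 N, or if a joint passes its speed limit or range.

## Robot

A 7-joint arm with a two-finger parallel gripper is mounted at the origin on the work surface. World frame = base frame: x ahead of the robot, y to its left, z up, the work surface at z = 0. Lengths are in m, angles in rad, forces in N, time in s.
With the tool pointing down it reaches from about 0.425 to 0.825 m from the base axis. Payload 3.6 kg.
Tool frame: the origin (TCP) lies midway between the tips of the shut fingers; the grasp point (between the pads) lies 19 mm behind it (hold_point_z is the distance from the TCP to the grasp point, in m); z points along the fingers, y is the direction in which the jaws open and shut (so a half turn about z gives the same grasp; the last joint's range is limited). The gripper opens to 85 mm and grips with 20 to 120 N. Pads are 22 mm wide; open, the fingers measure 114 mm over their backs; the gripper's body (76 mm by 85 mm) begins 54 mm behind the grasp point. The pads swing forward as they close: fully open they stand 13 mm farther back than shut.
Start: joints at [1.276, 0.615, -0.013, 1.423, 0.008, 1.103, -0.04], TCP at [0.173, -0.627, 0.231] pointing down, gripper open.
Joint ranges: [-3.12, 3.12], [-0.3, 2.06], [-1.34, 1.32], [0.26, 2.42], [-1.36, 4.5], [0.01, 1.98], [-2.84, 2.84]. Speed limits (rad/s): [2.79, 2.79, 3.14, 3.14, 3.14, 3.14, 3.14].

## Interface

Orientations are given as a unit quaternion [x, y, z, w].
In Python, from rig import sense, read_camera, finish_job, hold_point_z gives the robot as it stands. The module is installed in compiled form; this text tells all that it offers.
- The arm moves only by the shell command python3 -m jog 'ROWS' [FORCE]. ROWS is JSON, a list of rows, each an object of numbers: "x", "y", "z": the shift along the tool's x, y, z in mm; "rx", "ry", "rz": the turn, a rotation vector about the tool's x, y, z in rad; "jaw": the finger opening in mm, from 0 to 85.4. In form: [{"x": .., "y": .., "z": .., "rx": .., "ry": .., "rz": .., "jaw": ..}, ...]. A call has 1 to 8 rows; each row shifts and turns the commanded pose from where the row before left it, along the tool's axes as they then stand; what a row does not reach is not made up. A row lasts 1/10 s, in which the tool goes at most 50 mm and 8.59 degrees, less where a joint would pass 70% of its speed; a pose out of reach is approached as far as the arm can. A call with a gripper value outside its range is refused whole. The fingers move at their own pace and stop on an object; FORCE is the grip in N (left out, the last holds). Time passes only in rows, so rows that do not move let the fingers close. It gives the time, the measured TCP pose, the force and the opening at its end, in the units of the state.
- sense(): the state, without advancing time (a new reading comes with each control period).
- read_camera(name): name is "scene" or "top" or "wrist"; returns a dict with "img" (400x640x3 uint8, red, green, blue), "fx", "fy", "cx", "cy" (pixels), "k1" (the pictures are not rectified: a ray, as slopes to the right and down, at radius r is drawn at 1 + k1 r^2 times it, then the intrinsics apply), "camera_from_world" (4x4, takes a point from world to camera coordinates). Camera axes: x right, y up, looking along -z (the intrinsics and any distortion apply to the point x, -y, -z); pixel columns grow to the right and rows downward; lengths in m; the calibration is good to about 2 mm. A picture is of the moment at which its call begins. There is no depth.
- finish_job(): hands the job in, once; it reports no verdict.
The state is a dict: "time_s": time; "q": joint angles; "joint_velocities": joint speeds; "effort": joint torques, N m; "position": TCP position; "ee_rot": TCP orientation; "ft_force": force on the tool from outside, world axes, zero at the start; "torque": the same for the moment, N m; "finger_gap": finger opening in m.
Only numpy, scipy, OpenCV 4.12 (cv2) and the standard library are available. Lean on these libraries where they do the work, as an engineer would, in place of code of your own. Each camera call takes 0.05 s, during which the arm holds its last target.

## Working session

There is one attempt and no reset: what is moved stays moved. The work goes in short steps, Python scripts to look and compute and a shell command to move; the robot and the scene stay as the last step left them, time stands still between calls to the robot, and variables do not carry over. Pictures are saved under pics/ and viewed, and the job is handed in when it is done.

```bash
mkdir -p pics; ls
python3 - <<'E'
from rig import sense, read_camera, hold_point_z
import cv2,pickle
print(hold_point_z); print(sense())
for n in ("top","scene","wrist"):
    c=read_camera(n); cv2.imwrite(f"pics/{n}0.png",c["img"][:,:,::-1]); pickle.dump(c,open(f"{n}0.pkl","wb"))
    print(n,c["fx"],c["cx"],c["cy"],c["k1"],c["camera_from_world"].round(3).tolist() if hasattr(c["camera_from_world"],'round') else c["camera_from_world"])
E
```

```text
pics
0.0187
{'time_s': 0.0, 'q': array([ 1.27551153,  0.61590015, -0.012622  ,  1.42491386,  0.00809003,
        1.10340058, -0.04037706]), 'joint_velocities': array([ 1.39429250e-04, -3.74755562e-05, -1.86238595e-03,  3.85715432e-04,
        1.75293335e-04,  7.20070886e-04, -1.33799922e-03]), 'effort': array([ 1.07598469e-03, -4.69202936e+01,  2.58838590e-01, -1.71027821e+01,
        9.77295858e-03,  9.73124203e-03, -1.68868542e-05]), 'position': array([ 0.17242344, -0.62591374,  0.23014555]), 'ee_rot': array([ 9.90976098e-01,  1.34032531e-01, -1.84867980e-04, -1.27268135e-03]), 'ft_force': array([-0.52510994,  0.06960048,  0.42419172]), 'torque': array([0.02297494, 0.03054482, 0.04021326]), 'finger_gap': 0.08526315577739996}
top 373.27768074624174 320.8084589568577 197.7132901926149 -0.058976625134431575 [[-0.067, -0.998, -0.005, 0.069], [0.976, -0.067, 0.205, -0.602], [-0.205, 0.009, 0.979, -0.869], [0.0, 0.0, 0.0, 1.0]]
scene 406.2333802933145 314.83037829131587 197.94485155227204 -0.03990278126038754 [[-0.469, 0.883, -0.004, 0.266], [-0.732, -0.386, 0.561, 0.415], [0.494, 0.266, 0.828, -1.511], [0.0, 0.0, 0.0, 1.0]]
wrist 300.24381506102355 321.657283333445 195.17456891544765 -0.02900267850463474 [[0.267, -0.964, -0.002, -0.648], [0.922, 0.256, -0.291, 0.039], [0.281, 0.076, 0.957, -0.38], [0.0, 0.0, 0.0, 1.0]]
```

View pics/top0.png

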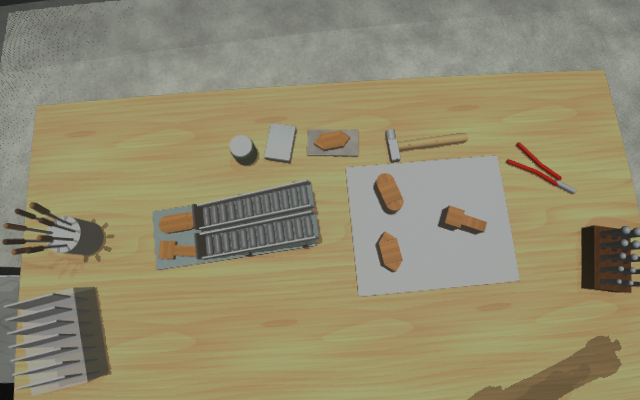

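View pics/scene0.png

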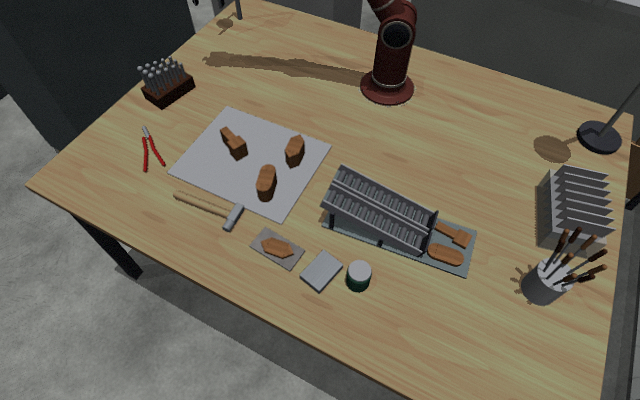

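View pics/wrist0.png

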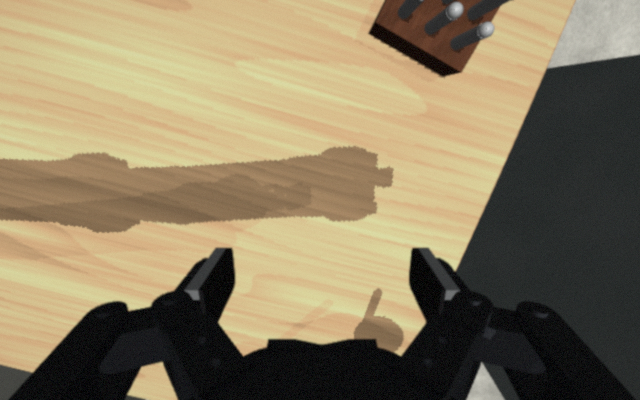

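```bash
cat > h.py <<'E'
import numpy as np,cv2,pickle
def ray(c,u,v):
    xd=(u-c["cx"])/c["fx"]; yd=(v-c["cy"])/c["fy"]
    K=np.eye(3); p=cv2.undistortPoints(np.array([[[xd,yd]]]),K,np.array([c["k1"],0,0,0.]))[0,0]
    T=np.array(c["camera_from_world"]);R=T[:3,:3];o=-R.T@T[:3,3]
    return o,R.T@np.array([p[0],-p[1],-1.])
def at(c,u,v,z):
    o,d=ray(c,u,v); return o+d*(z-o[2])/d[2]
def proj(c,P):
    P=np.atleast_2d(P);T=np.array(c["camera_from_world"]);q=P@T[:3,:3].T+T[:3,3]
    x=q[:,0]/-q[:,2];y=-q[:,1]/-q[:,2];s=1+c["k1"]*(x*x+y*y)
    return np.c_[c["fx"]*x*s+c["cx"],c["fy"]*y*s+c["cy"]]
def load(n): return pickle.load(open(n+".pkl","rb"))
E
python3 - <<'E'
from h import *
c=load("top0");i=c["img"][:,:,::-1]
a=cv2.resize(i[165:305,345:505],None,fx=5,fy=5,interpolation=cv2.INTER_CUBIC)[:600]
cv2.imwrite("pics/tile.png",cv2.resize(i[165:285,350:500],None,fx=5,fy=5,interpolation=cv2.INTER_CUBIC))
cv2.imwrite("pics/rack.png",cv2.resize(i[170:280,145:325],None,fx=4.4,fy=4.4,interpolation=cv2.INTER_CUBIC))
E
```

```text
(no output)
```

View pics/tile.png

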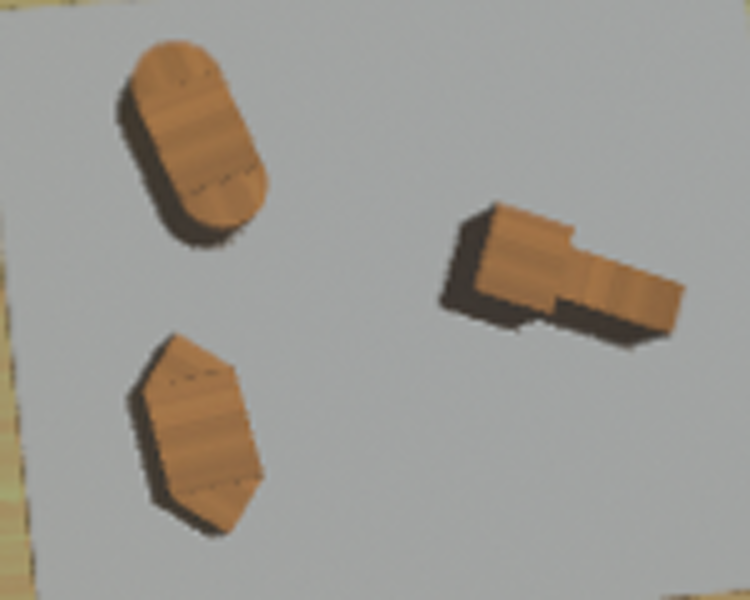

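View pics/rack.png

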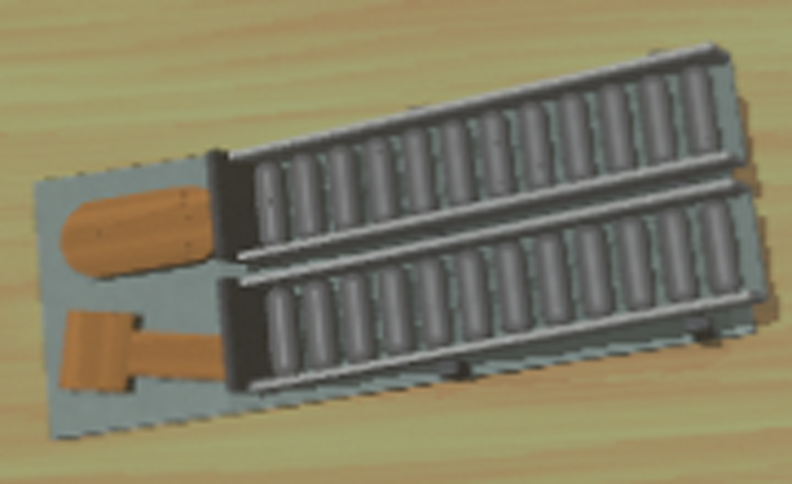

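```bash
cat > fit.py <<'E'
from h import *
from scipy.optimize import minimize
def shape(n):
    if n=="round":
        a=np.linspace(-np.pi/2,np.pi/2,16);r=np.c_[27+23*np.cos(a),23*np.sin(a)];p=np.r_[r,-r]
    elif n=="pointed": p=np.array([[50,0],[27,23],[-27,23],[-50,0],[-27,-23],[27,-23]])
    else: p=np.array([[50,23],[10,23],[10,13],[-50,13],[-50,-13],[10,-13],[10,-23],[50,-23]])
    return p/1000.
def fit(c,n,box,z,x0,thr=60):
    u0,v0,u1,v1=box;img=c["img"].astype(float)
    S=8
    crop=cv2.resize(c["img"][v0:v1,u0:u1],None,fx=S,fy=S,interpolation=cv2.INTER_CUBIC).astype(float)
    m=((crop[:,:,0]-crop[:,:,2])>thr*.5)&(crop[:,:,0]>thr+35)
    m=m.astype(np.uint8)
    k,l,st,_=cv2.connectedComponentsWithStats(m);b=1+np.argmax(st[1:,4]);m=(l==b).astype(np.uint8)
    m=m.astype(np.float32);mb=cv2.GaussianBlur(m,(0,0),3)
    def cost(p,ret=False):
        s=shape(n);cs,sn=np.cos(p[2]),np.sin(p[2])
        w=np.c_[p[0]+cs*s[:,0]-sn*s[:,1],p[1]+sn*s[:,0]+cs*s[:,1],np.full(len(s),z)]
        q=((proj(c,w)-[u0,v0]+.5)*S-.5)
        r=np.zeros(m.shape,np.float32);cv2.fillPoly(r,[np.round(q*16).astype(np.int32)],1,cv2.LINE_AA,4)
        if ret:return q,m,crop
        return float(((cv2.GaussianBlur(r,(0,0),3)-mb)**2).mean())
    best=None
    for th in np.arange(0,6.28,.4):
        r=minimize(cost,[x0[0],x0[1],th],method="Nelder-Mead",options=dict(initial_simplex=[[x0[0],x0[1],th],[x0[0]+.02,x0[1],th],[x0[0],x0[1]+.02,th],[x0[0],x0[1],th+.3]],xatol=1e-4,fatol=1e-7))
        if best is None or r.fun<best.fun:best=r
    q,mm,crop=cost(best.x,True)
    o=crop.clip(0,255).astype(np.uint8)[:,:,::-1].copy();cv2.polylines(o,[np.round(q).astype(np.int32)],True,(0,255,0),1)
    o[mm>0,2]=255
    return best.x,best.fun,float(mm.sum()),o
E
python3 - <<'E'
from fit import *
c=load("top0")
T=np.array(c["camera_from_world"]);print("cam",-T[:3,:3].T@T[:3,3])
for n,b,z,g in [("round",(368,168,410,220),.066,(389,192)),("tee",(434,200,492,240),.066,(463,219)),("pointed",(370,226,408,276),.066,(389,252)),("tee",(155,238,203,264),.020,(178,250)),("round",(155,208,197,240),.02,(175,223))]:
    p=at(c,*g,z);x,f,a,o=fit(c,n,b,z,p[:2]);print(n,x.round(4),f,p.round(3))
    cv2.imwrite(f"pics/fit_{n}_{b[0]}.png",o)
# rack points: crop px -> image
f=lambda u,v:(145+(u+.5)/4.4-.5,170+(v+.5)/4.4-.5)
for name,u,v,z in [("far outer rail hi",713,47,.127),("far inner hi",738,158,.127),("near inner hi",738,184,.127),("near outer hi",755,296,.127),("far outer lo",232,157,.044),("far in lo",240,256,.044),("near in lo",243,283,.044),("near out lo",250,388,.044),("base a",37,182,.008),("base b",55,438,.008)]:
    print(name,at(c,*f(u,v),z).round(4))
E
```

```text
cam [0.41431214 0.03647423 0.97468189]
round [ 0.6098 -0.1437  3.4578] 0.0006760067190043628 [ 0.608 -0.142  0.066]
tee [ 0.5242 -0.326   1.1707] 0.0007382816402241588 [ 0.527 -0.319  0.066]
pointed [ 0.462  -0.1302  0.1667] 0.0006718832300975919 [ 0.46  -0.127  0.066]
tee [0.503  0.4046 1.4534] 0.005738408770412207 [0.503 0.403 0.02 ]
round [0.5757 0.4081 4.8116] 0.013072715140879154 [0.573 0.412 0.02 ]
far outer rail hi [0.6361 0.0593 0.127 ]
far inner hi [0.5751 0.0498 0.127 ]
near inner hi [0.5613 0.0506 0.127 ]
near outer hi [0.5021 0.0456 0.127 ]
far outer lo [0.6113 0.3447 0.044 ]
far in lo [0.5531 0.3401 0.044 ]
near in lo [0.5374 0.3384 0.044 ]
near out lo [0.4775 0.3347 0.044 ]
base a [0.6116 0.4766 0.008 ]
base b [0.4577 0.4627 0.008 ]
```

Run:
```python
from h import *
c=load("scene0");i=c["img"][:,:,::-1]
cv2.imwrite("pics/rack_s.png",cv2.resize(i[155:275,315:480],None,fx=4.8,fy=4.8,interpolation=cv2.INTER_CUBIC))
import glob
a=[cv2.copyMakeBorder(x,0,max(0,420-x.shape[0]),0,4,cv2.BORDER_CONSTANT) for x in [cv2.imread(f) for f in ("pics/fit_round_368.png","pics/fit_tee_434.png")]]
cv2.imwrite("pics/fits.png",np.hstack([x[:416] for x in a])[:, :800])
```

```text
(no output)
```

View pics/rack_s.png

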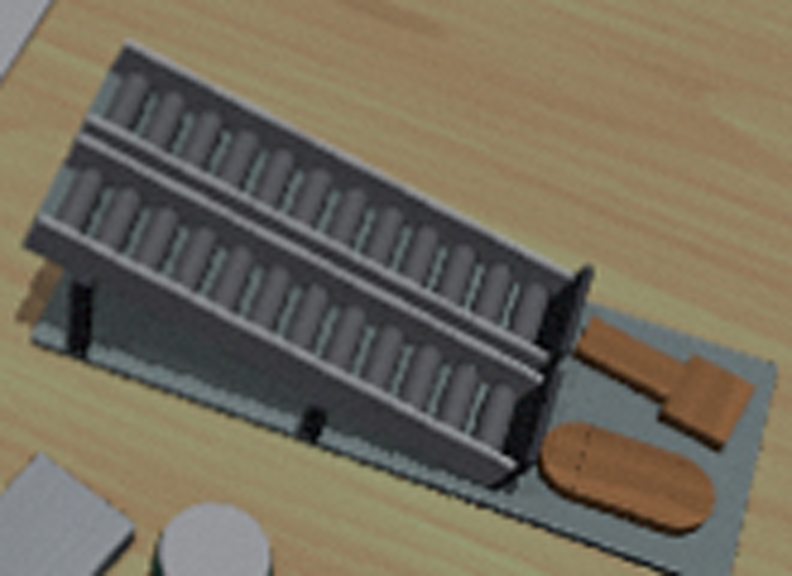

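View pics/fits.png

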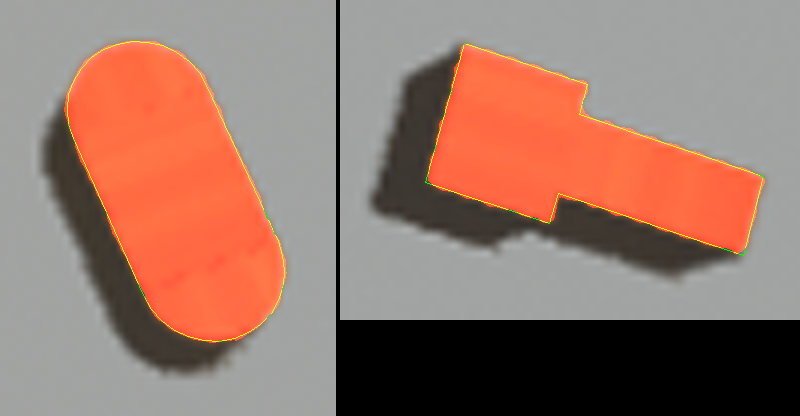

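```bash
cat > rack.py <<'E'
from h import *
from scipy.optimize import least_squares
t=np.radians(16)
def lanept(p,lane,X,Y,Z):
    # p: x,y of midpoint between lanes at stop, heading psi, stop floor height
    d=np.array([np.cos(p[2]),np.sin(p[2]),0]);n=np.array([-d[1],d[0],0]);up=np.array([0,0,1.])
    dx=np.cos(t)*d-np.sin(t)*up; dz=np.sin(t)*d+np.cos(t)*up
    lat={"near":37.5e-3,"far":-37.5e-3,"mid":0}[lane]
    return np.array([p[0],p[1],p[3]])+dx*X+n*(Y+lat)+dz*Z
E
python3 - <<'E'
from rack import *
ct,cs=load("top0"),load("scene0")
ft=lambda u,v:np.array((145+(u+.5)/4.4-.5,170+(v+.5)/4.4-.5))
fs=lambda u,v:np.array((315+(u+.5)/4.8-.5,155+(v+.5)/4.8-.5))
# d ~ +y => n = -x : near = +n
R=[("near",.03),("near",-.03),("far",.03),("far",-.03)]
hiT=[(755,296),(738,184),(738,158),(713,47)]
hiS=[(127,42),(88,122),(82,140),(43,217)]
loT=[(250,388),(243,283),(240,256),(232,157)]
loS=[(578,282),(548,356),(541,378),(515,465)]
def res(p):
    r=[]
    for k,(l,y) in enumerate(R):
        P=lanept(p,l,-.3,y,.012)
        r+=list(proj(ct,P)[0]-ft(*hiT[k]))+list(proj(cs,P)[0]-fs(*hiS[k]))
        P=lanept(p,l,p[4],y,.012)
        r+=list(proj(ct,P)[0]-ft(*loT[k]))+list(proj(cs,P)[0]-fs(*loS[k]))
    return np.array(r)
s=least_squares(res,[.55,.34,1.65,.032,0]);print(s.x,np.sqrt((s.fun**2).mean()));print(s.fun.reshape(-1,4).round(1))
np.save("rack.npy",s.x)
p=s.x;print("high end z",lanept(p,"mid",-.3,0,0))
E
```

```text
[5.44984634e-01 3.37384545e-01 1.65631239e+00 2.78258001e-02
 9.33379879e-04] 0.674222965725127
[[-0.8  0.3 -0.6  0. ]
 [ 0.2  0.2 -1.3 -0.7]
 [-0.8  0.2 -0.3 -1. ]
 [-0.4  0.4 -0.2  0.8]
 [-1.8 -0.2 -1.1 -0.7]
 [-0.2  0.7 -0.1  0.6]
 [ 0.2  0.3 -1.4  0. ]
 [-0.4  0.2 -0.2  0.6]]
high end z [0.56961558 0.05005985 0.11051701]
```

```bash
cat > go.py <<'E'
from rack import *
from rig import sense
from scipy.spatial.transform import Rotation as Ro
def Rt(head,tilt=0):
    d=np.array([np.cos(head),np.sin(head),0]);z=np.array([0,0,-1.]);y=np.cross(z,d)
    return Ro.from_matrix(np.c_[d,y,z])*Ro.from_rotvec([0,-tilt,0])
def delta(pos,R):
    s=sense();Rc=Ro.from_quat(s["ee_rot"])
    print("t",round(s["time_s"],2),"pos",s["position"].round(4),"F",s["ft_force"].round(1),"gap",round(s["finger_gap"],4),"q",s["q"].round(2))
    print("rot first rv",(Rc.inv()*R).as_rotvec().round(4))
    e=np.array(pos)-s["position"]
    print("shift mm if turn first:",(R.inv().apply(e)*1e3).round(1),"| in current axes:",(Rc.inv().apply(e)*1e3).round(1))
E
cat >> go.py <<'E'
TEE=np.array([.5242,-.3260]);TH=1.1707
G=TEE+.024*np.array([np.cos(TH),np.sin(TH)])
ROUND=np.array([.6098,-.1437]);RH=.3162
RK=np.load("rack.npy")
def lane(l,X,Z): return lanept(RK,l,X,0,Z)
E
python3 -c "
from go import *
print(G);delta([*G,.13],Rt(TH))"
```

```text
[ 0.53354817 -0.30389544]
t 0.15 pos [ 0.1725 -0.6261  0.2304] F [ 0.4 -0.6  0.7] gap 0.0856 q [ 1.28  0.62 -0.01  1.42  0.01  1.1  -0.04]
rot first rv [-1.800e-03 -8.000e-04 -9.018e-01]
shift mm if turn first: [437.4 207.  100.4] | in current axes: [ 433.7 -214.5  100.8]
```

```bash
python3 -m jog '[{"x":36,"y":-18,"rz":-0.113},{"x":38,"y":-13,"rz":-0.113},{"x":39,"y":-9,"rz":-0.113},{"x":40,"y":-5,"rz":-0.113},{"x":40,"y":0,"rz":-0.113},{"x":40,"y":4,"rz":-0.113},{"x":39,"y":9,"rz":-0.113},{"x":38,"y":13,"rz":-0.113}]'; python3 -c "
from go import *
delta([*G,.13],Rt(TH))"
```

```text
t 0.15 pos [ 0.1725 -0.6261  0.2304] F [ 0.4 -0.6  0.7] gap 0.0856 q [ 1.28  0.62 -0.01  1.42  0.01  1.1  -0.04]
rot first rv [-1.800e-03 -8.000e-04 -9.018e-01]
shift mm if turn first: [437.4 207.  100.4] | in current axes: [ 433.7 -214.5  100.8]invalid input
```

```bash
python3 -m jog '[{"x":36,"y":-18,"z":0,"rx":0,"ry":0,"rz":-0.113,"jaw":85},{"x":38,"y":-13,"z":0,"rx":0,"ry":0,"rz":-0.113,"jaw":85},{"x":39,"y":-9,"z":0,"rx":0,"ry":0,"rz":-0.113,"jaw":85},{"x":40,"y":-5,"z":0,"rx":0,"ry":0,"rz":-0.113,"jaw":85},{"x":40,"y":0,"z":0,"rx":0,"ry":0,"rz":-0.113,"jaw":85},{"x":40,"y":4,"z":0,"rx":0,"ry":0,"rz":-0.113,"jaw":85},{"x":39,"y":9,"z":0,"rx":0,"ry":0,"rz":-0.113,"jaw":85},{"x":38,"y":13,"z":0,"rx":0,"ry":0,"rz":-0.113,"jaw":85}]'; python3 -c "
from go import *
delta([*G,.13],Rt(TH))"
```

```text
time_s: 0.95
position: [0.4137, -0.4124, 0.2311]
ee_rot: [0.832, 0.555, -0.0, -0.0]
ft_force: [0.8, 0.2, -0.8]
finger_gap: 0.0852
t 0.95 pos [ 0.4137 -0.4124  0.2311] F [ 0.8  0.2 -0.8] gap 0.0852 q [ 0.92  0.52 -0.28  1.62  0.16  1.02  0.2 ]
rot first rv [-0.0005 -0.      0.0066]
shift mm if turn first: [146.6  68.1 101.1] | in current axes: [146.1  69.1 101.1]
```

```bash
python3 -m jog '[{"x":36,"y":17,"z":20,"rx":0,"ry":0,"rz":0.0066,"jaw":85},{"x":36,"y":17,"z":25,"rx":0,"ry":0,"rz":0,"jaw":85},{"x":36,"y":17,"z":25,"rx":0,"ry":0,"rz":0,"jaw":85},{"x":36,"y":17,"z":25,"rx":0,"ry":0,"rz":0,"jaw":85},{"x":0,"y":0,"z":0,"rx":0,"ry":0,"rz":0,"jaw":85}]'; python3 -c "
from go import *
delta([*G,.028],Rt(TH))
from rig import read_camera
for n in ('wrist','top'):
  c=read_camera(n);cv2.imwrite(f'pics/{n}1.png',c['img'][:,:,::-1]);pickle.dump(c,open(f'{n}1.pkl','wb'))"
```

```text
time_s: 1.45
position: [0.5352, -0.2987, 0.1324]
ee_rot: [0.832, 0.556, 0.002, -0.005]
ft_force: [-0.2, 0.8, -0.1]
finger_gap: 0.085
t 1.45 pos [ 0.5352 -0.2987  0.1324] F [-0.2  0.8 -0.1] gap 0.085 q [ 0.63  0.68 -0.26  1.64  0.2   0.86 -0.1 ]
rot first rv [-0.0058 -0.0075  0.0072]
shift mm if turn first: [ -5.4   0.6 104.4] | in current axes: [ -6.2   1.1 104.4]
```

View pics/wrist1.png

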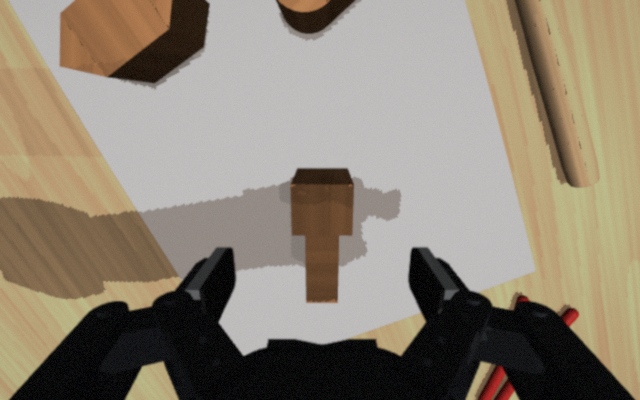

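```bash
python3 -c "
from go import *
delta([*G,.028],Rt(TH))"; python3 -m jog '[{"x":0,"y":0,"z":15,"rx":0,"ry":0,"rz":0,"jaw":85},{"x":0,"y":0,"z":15,"rx":0,"ry":0,"rz":0,"jaw":85},{"x":0,"y":0,"z":15,"rx":0,"ry":0,"rz":0,"jaw":85},{"x":0,"y":0,"z":0,"rx":0,"ry":0,"rz":0,"jaw":85},{"x":0,"y":0,"z":0,"rx":0,"ry":0,"rz":0,"jaw":85}]'; python3 -c "
from go import *
delta([*G,.028],Rt(TH))"
```

```text
t 1.55 pos [ 0.5322 -0.3062  0.1351] F [-0.3 -1.   0.6] gap 0.0848 q [ 0.64  0.67 -0.25  1.64  0.2   0.86 -0.1 ]
rot first rv [-0.0025 -0.0006 -0.0014]
shift mm if turn first: [  2.6   0.4 107.1] | in current axes: [  2.6   0.6 107.1]
time_s: 2.05
position: [0.5313, -0.3094, 0.092]
ee_rot: [0.835, 0.55, -0.0, 0.001]
ft_force: [-0.1, -0.4, 0.3]
finger_gap: 0.0851
t 2.05 pos [ 0.5313 -0.3094  0.092 ] F [-0.1 -0.4  0.3] gap 0.0851 q [ 0.63  0.73 -0.23  1.67  0.22  0.77 -0.11]
rot first rv [ 0.0007  0.001  -0.0067]
shift mm if turn first: [ 6.  -0.1 64. ] | in current axes: [ 6.  -0.2 64. ]
```

```bash
python3 -m jog '[{"x":6,"y":0,"z":12,"rx":0,"ry":0,"rz":-0.007,"jaw":85},{"x":0,"y":0,"z":18,"rx":0,"ry":0,"rz":0,"jaw":85},{"x":0,"y":0,"z":18,"rx":0,"ry":0,"rz":0,"jaw":85},{"x":0,"y":0,"z":14,"rx":0,"ry":0,"rz":0,"jaw":85},{"x":0,"y":0,"z":0,"rx":0,"ry":0,"rz":0,"jaw":85},{"x":0,"y":0,"z":0,"rx":0,"ry":0,"rz":0,"jaw":85},{"x":0,"y":0,"z":0,"rx":0,"ry":0,"rz":0,"jaw":85}]'; python3 -c "
from go import *
delta([*G,.028],Rt(TH))"
```

```text
time_s: 2.75
position: [0.5351, -0.3025, 0.0303]
ee_rot: [0.833, 0.554, 0.001, 0.001]
ft_force: [-0.3, -0.2, -0.2]
finger_gap: 0.0851
t 2.75 pos [ 0.5351 -0.3025  0.0303] F [-0.3 -0.2 -0.2] gap 0.0851 q [ 0.6   0.81 -0.21  1.71  0.25  0.65 -0.14]
rot first rv [ 0.0021 -0.      0.0025]
shift mm if turn first: [-1.9 -0.9  2.3] | in current axes: [-1.9 -0.9  2.3]
```

```bash
python3 -m jog '[{"x":-2,"y":-0.5,"z":2,"rx":0,"ry":0,"rz":0,"jaw":60},{"x":0,"y":0,"z":0,"rx":0,"ry":0,"rz":0,"jaw":35},{"x":0,"y":0,"z":0,"rx":0,"ry":0,"rz":0,"jaw":35},{"x":0,"y":0,"z":0,"rx":0,"ry":0,"rz":0,"jaw":35},{"x":0,"y":0,"z":0,"rx":0,"ry":0,"rz":0,"jaw":35},{"x":0,"y":0,"z":0,"rx":0,"ry":0,"rz":0,"jaw":35},{"x":0,"y":0,"z":0,"rx":0,"ry":0,"rz":0,"jaw":35},{"x":0,"y":0,"z":0,"rx":0,"ry":0,"rz":0,"jaw":35}]' 50; python3 -m jog '[{"x":0,"y":0,"z":-15,"rx":0,"ry":0,"rz":0,"jaw":35},{"x":0,"y":0,"z":-25,"rx":0,"ry":0,"rz":0,"jaw":35},{"x":0,"y":0,"z":-30,"rx":0,"ry":0,"rz":0,"jaw":35},{"x":0,"y":0,"z":-40,"rx":0,"ry":0,"rz":0,"jaw":35},{"x":0,"y":0,"z":-40,"rx":0,"ry":0,"rz":0,"jaw":35},{"x":0,"y":0,"z":-30,"rx":0,"ry":0,"rz":0,"jaw":35},{"x":0,"y":0,"z":0,"rx":0,"ry":0,"rz":0,"jaw":35}]';python3 -c "
from go import *
print(lane('near',-.2,0))
delta([*lane('near',-.205,.10)],Rt(RK[2],t))
delta([*lane('near',-.205,.10)],Rt(RK[2],0))
from rig import read_camera
for n in ('wrist','scene'):
  c=read_camera(n);cv2.imwrite(f'pics/{n}2.png',c['img'][:,:,::-1]);pickle.dump(c,open(f'{n}2.pkl','wb'))"
```

```text
time_s: 3.55
position: [0.5333, -0.3042, 0.0278]
ee_rot: [0.833, 0.553, 0.0, 0.0]
ft_force: [-1.7, -0.9, 5.3]
finger_gap: 0.0454
time_s: 4.25
position: [0.5357, -0.3045, 0.2126]
ee_rot: [0.833, 0.554, 0.003, 0.004]
ft_force: [0.3, 0.0, -1.9]
finger_gap: 0.0455
[0.5240423  0.1426318  0.08295327]
t 4.25 pos [ 0.5357 -0.3045  0.2126] F [ 0.3  0.  -1.9] gap 0.0455 q [ 0.65  0.59 -0.27  1.56  0.18  1.01 -0.07]
rot first rv [-0.0576 -0.2712 -0.4808]
shift mm if turn first: [459.9  26.6 -98.5] | in current axes: [ 428.  -194.5   30.1]
t 4.25 pos [ 0.5357 -0.3045  0.2126] F [ 0.3  0.  -1.9] gap 0.0455 q [ 0.65  0.59 -0.27  1.56  0.18  1.01 -0.07]
rot first rv [ 0.0098  0.0026 -0.4827]
shift mm if turn first: [469.2  26.6  32.1] | in current axes: [ 428.  -194.5   30.1]
```

View pics/wrist2.png

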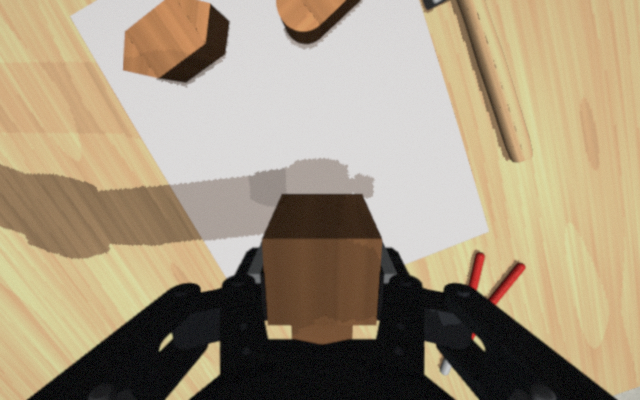

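```bash
python3 -m jog '[{"x":36,"y":-16,"z":0,"rx":0,"ry":0,"rz":-0.12,"jaw":35},{"x":38,"y":-12,"z":0,"rx":0,"ry":0,"rz":-0.12,"jaw":35},{"x":39,"y":-7,"z":0,"rx":0,"ry":0,"rz":-0.12,"jaw":35},{"x":40,"y":-3,"z":0,"rx":0,"ry":0,"rz":-0.12,"jaw":35},{"x":40,"y":2,"z":0,"rx":0,"ry":0,"rz":0,"jaw":35},{"x":40,"y":2,"z":0,"rx":0,"ry":0,"rz":0,"jaw":35},{"x":40,"y":2,"z":0,"rx":0,"ry":0,"rz":0,"jaw":35},{"x":30,"y":2,"z":0,"rx":0,"ry":0,"rz":0,"jaw":35}]';python3 -c "
from go import *
delta([*lane('near',-.186,.10)],Rt(RK[2],t))"
```

```text
time_s: 5.15
position: [0.5221, 0.0083, 0.2052]
ee_rot: [0.676, 0.737, -0.001, -0.002]
ft_force: [1.3, -0.0, -2.0]
finger_gap: 0.0456
t 5.15 pos [0.5221 0.0083 0.2052] F [ 1.3 -0.  -2. ] gap 0.0456 q [ 0.24  0.48 -0.43  1.81  0.24  0.91 -0.22]
rot first rv [-0.0051 -0.2812  0.0008]
shift mm if turn first: [176.2  13.4 -19.3] | in current axes: [174.7  13.5  30.3]
```

```bash
python3 -m jog '[{"x":35,"y":3,"z":0,"rx":0,"ry":-0.14,"rz":0,"jaw":35},{"x":35,"y":3,"z":-5,"rx":0,"ry":-0.14,"rz":0,"jaw":35},{"x":35,"y":3,"z":-7,"rx":0,"ry":0,"rz":0,"jaw":35},{"x":35,"y":3,"z":-7,"rx":0,"ry":0,"rz":0,"jaw":35},{"x":25,"y":2,"z":0,"rx":0,"ry":0,"rz":0,"jaw":35},{"x":0,"y":0,"z":0,"rx":0,"ry":0,"rz":0,"jaw":35},{"x":0,"y":0,"z":0,"rx":0,"ry":0,"rz":0,"jaw":35}]';python3 -c "
from go import *
delta([*lane('near',-.186,.06)],Rt(RK[2],t))
from rig import read_camera
for n in ('wrist','scene','top'):
  c=read_camera(n);cv2.imwrite(f'pics/{n}3.png',c['img'][:,:,::-1]);pickle.dump(c,open(f'{n}3.pkl','wb'))"
```

```text
time_s: 5.85
position: [0.5234, 0.1706, 0.1926]
ee_rot: [0.67, 0.729, -0.096, 0.101]
ft_force: [0.3, -0.4, -2.7]
finger_gap: 0.0453
t 5.85 pos [0.5234 0.1706 0.1926] F [ 0.3 -0.4 -2.7] gap 0.0453 q [-0.3   0.57 -0.31  1.7   0.47  1.09 -0.75]
rot first rv [-0.0051  0.0015 -0.0002]
shift mm if turn first: [17.4 -1.7 53.1] | in current axes: [17.5 -1.5 53.1]
```

View pics/wrist3.png

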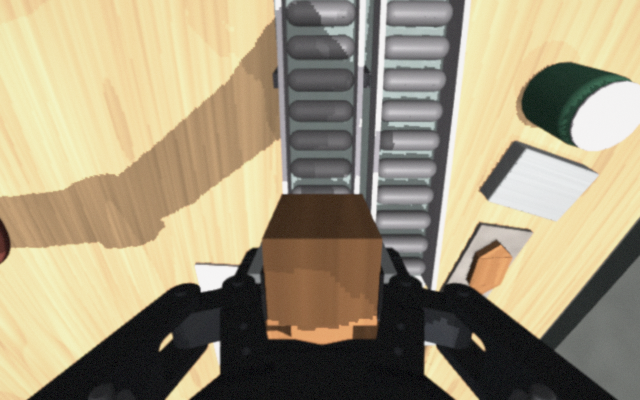

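View pics/scene3.png

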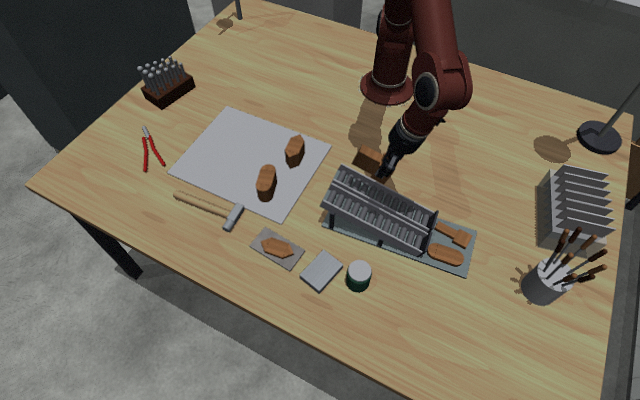

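Run:
```python
from go import *
c=load("wrist3");i=np.ascontiguousarray(c["img"][:,:,::-1])
i=cv2.resize(i[0:230,240:480],None,fx=3,fy=3,interpolation=cv2.INTER_CUBIC)[:600]
for l in("near","far"):
    for y in(-.03,.03):
        P=np.array([lanept(RK,l,X,y,.012) for X in np.linspace(-.12,0,20)])
        q=(proj(c,P)-[240,0])*3
        cv2.polylines(i,[np.round(q).astype(np.int32)],False,(0,0,255),1)
cv2.imwrite("pics/ov3.png",i)
```

```text
(no output)
```

View pics/ov3.png

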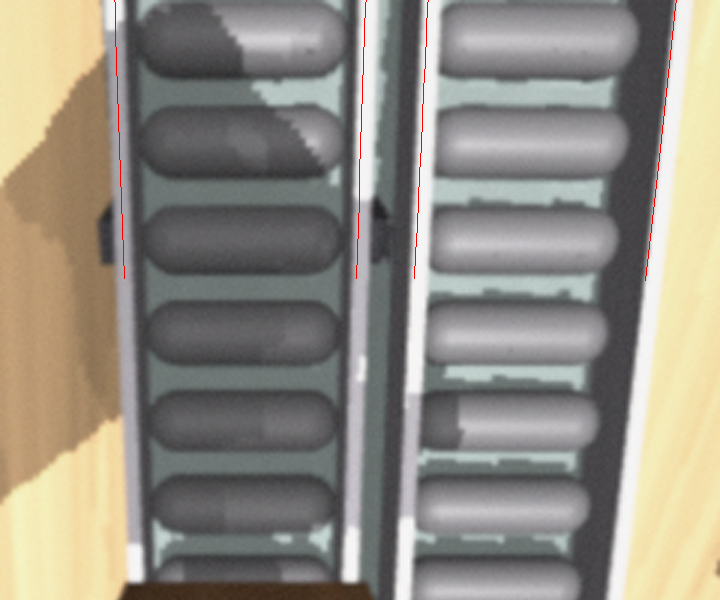

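```bash
python3 -m jog '[{"x":9,"y":-1,"z":12,"rx":-0.005,"ry":0,"rz":0,"jaw":35},{"x":8,"y":0,"z":15,"rx":0,"ry":0,"rz":0,"jaw":35},{"x":0,"y":0,"z":15,"rx":0,"ry":0,"rz":0,"jaw":35},{"x":0,"y":0,"z":10,"rx":0,"ry":0,"rz":0,"jaw":35},{"x":0,"y":0,"z":0,"rx":0,"ry":0,"rz":0,"jaw":35},{"x":0,"y":0,"z":0,"rx":0,"ry":0,"rz":0,"jaw":35}]';python3 -c "
from go import *
delta([*lane('near',-.186,.022)],Rt(RK[2],t))"
```

```text
time_s: 6.6
position: [0.5242, 0.1724, 0.1405]
ee_rot: [0.671, 0.728, -0.092, 0.104]
ft_force: [-0.1, 0.6, -1.9]
finger_gap: 0.0456
t 6.6 pos [0.5242 0.1724 0.1405] F [-0.1  0.6 -1.9] gap 0.0456 q [-0.32  0.63 -0.29  1.76  0.52  0.97 -0.82]
rot first rv [ 0.0042 -0.0005 -0.0043]
shift mm if turn first: [ 1.4 -2.7 41.4] | in current axes: [ 1.4 -2.9 41.4]
```

```bash
python3 -m jog '[{"x":1,"y":-2.5,"z":8,"rx":0.004,"ry":0,"rz":-0.004,"jaw":35},{"x":0,"y":0,"z":9,"rx":0,"ry":0,"rz":0,"jaw":35},{"x":0,"y":0,"z":8,"rx":0,"ry":0,"rz":0,"jaw":35},{"x":0,"y":0,"z":0,"rx":0,"ry":0,"rz":0,"jaw":35},{"x":0,"y":0,"z":0,"rx":0,"ry":0,"rz":0,"jaw":35}]';python3 -c "
from go import *
delta([*lane('near',-.186,.022)],Rt(RK[2],t))
from rig import read_camera
for n in ('wrist','scene'):
  c=read_camera(n);cv2.imwrite(f'pics/{n}4.png',c['img'][:,:,::-1]);pickle.dump(c,open(f'{n}4.pkl','wb'))
i=c['img'][:,:,::-1];cv2.imwrite('pics/s4c.png',cv2.resize(i[130:270,310:480],None,fx=4,fy=4,interpolation=cv2.INTER_CUBIC))"
```

```text
time_s: 7.1
position: [0.5218, 0.1667, 0.1154]
ee_rot: [0.669, 0.73, -0.094, 0.102]
ft_force: [-0.5, -0.2, -1.6]
finger_gap: 0.0458
t 7.1 pos [0.5218 0.1667 0.1154] F [-0.5 -0.2 -1.6] gap 0.0458 q [-0.32  0.66 -0.28  1.79  0.54  0.92 -0.84]
rot first rv [-0.0005 -0.0003  0.0011]
shift mm if turn first: [-0.3  0.2 15.9] | in current axes: [-0.3  0.2 15.9]
```

View pics/wrist4.png

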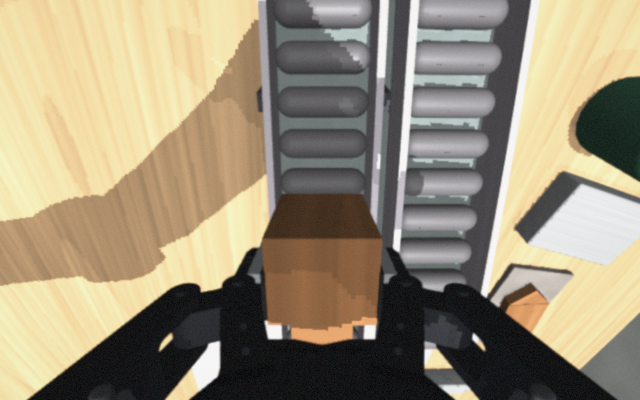

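View pics/s4c.png

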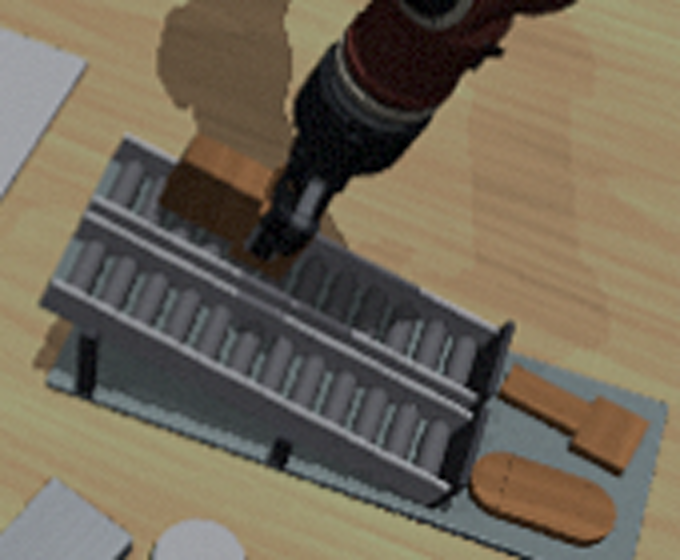

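```bash
python3 -m jog '[{"x":0,"y":0,"z":4,"rx":0,"ry":0,"rz":0,"jaw":35},{"x":0,"y":0,"z":4,"rx":0,"ry":0,"rz":0,"jaw":35},{"x":0,"y":0,"z":0,"rx":0,"ry":0,"rz":0,"jaw":35},{"x":0,"y":0,"z":0,"rx":0,"ry":0,"rz":0,"jaw":35}]';python3 -m jog '[{"x":0,"y":0,"z":1.5,"rx":0,"ry":0,"rz":0,"jaw":35},{"x":0,"y":0,"z":0,"rx":0,"ry":0,"rz":0,"jaw":35}]'; python3 -m jog '[{"x":0,"y":0,"z":1.5,"rx":0,"ry":0,"rz":0,"jaw":35},{"x":0,"y":0,"z":0,"rx":0,"ry":0,"rz":0,"jaw":35}]'; python3 -c "
from go import *
delta([*lane('near',-.186,.022)],Rt(RK[2],t))"
```

```text
time_s: 7.6
position: [0.5219, 0.1646, 0.1079]
ee_rot: [0.669, 0.73, -0.094, 0.102]
ft_force: [0.4, 0.4, -2.5]
finger_gap: 0.0455
time_s: 7.8
position: [0.522, 0.1642, 0.1066]
ee_rot: [0.669, 0.73, -0.094, 0.102]
ft_force: [0.9, -0.6, -2.3]
finger_gap: 0.0451
time_s: 8.0
position: [0.522, 0.1637, 0.105]
ee_rot: [0.669, 0.73, -0.094, 0.102]
ft_force: [0.6, -0.0, -2.1]
finger_gap: 0.0457
t 8.0 pos [0.522  0.1637 0.105 ] F [ 0.6 -0.  -2.1] gap 0.0457 q [-0.32  0.68 -0.27  1.8   0.55  0.89 -0.85]
rot first rv [-0.0003 -0.0003  0.0011]
shift mm if turn first: [-0.3  0.2  5.1] | in current axes: [-0.3  0.2  5.1]
```

```bash
python3 -m jog '[{"x":0,"y":0,"z":1.5,"rx":0,"ry":0,"rz":0,"jaw":35},{"x":0,"y":0,"z":0,"rx":0,"ry":0,"rz":0,"jaw":35}]';python3 -m jog '[{"x":0,"y":0,"z":1,"rx":0,"ry":0,"rz":0,"jaw":35},{"x":0,"y":0,"z":0,"rx":0,"ry":0,"rz":0,"jaw":35}]'; python3 -m jog '[{"x":0,"y":0,"z":1,"rx":0,"ry":0,"rz":0,"jaw":35},{"x":0,"y":0,"z":0,"rx":0,"ry":0,"rz":0,"jaw":35}]'
```

```text
time_s: 8.2
position: [0.522, 0.1633, 0.1036]
ee_rot: [0.669, 0.73, -0.094, 0.102]
ft_force: [0.3, -0.4, -2.5]
finger_gap: 0.0457
time_s: 8.4
position: [0.5221, 0.1631, 0.1027]
ee_rot: [0.669, 0.73, -0.094, 0.102]
ft_force: [-0.2, 0.6, -1.8]
finger_gap: 0.0453
time_s: 8.6
position: [0.5222, 0.1631, 0.102]
ee_rot: [0.669, 0.73, -0.094, 0.102]
ft_force: [-0.0, 0.7, -1.5]
finger_gap: 0.0454
```

```bash
python3 -m jog '[{"x":0,"y":0,"z":1,"rx":0,"ry":0,"rz":0,"jaw":35},{"x":0,"y":0,"z":0,"rx":0,"ry":0,"rz":0,"jaw":35}]';python3 -m jog '[{"x":0,"y":0,"z":1,"rx":0,"ry":0,"rz":0,"jaw":35},{"x":0,"y":0,"z":0,"rx":0,"ry":0,"rz":0,"jaw":35}]'; python3 -c "
from go import *
delta([*lane('near',-.186,.022)],Rt(RK[2],t))"
```

```text
time_s: 8.8
position: [0.5222, 0.1635, 0.1019]
ee_rot: [0.669, 0.73, -0.093, 0.102]
ft_force: [-1.3, 2.2, 5.1]
finger_gap: 0.0453
time_s: 9.0
position: [0.5222, 0.1639, 0.1017]
ee_rot: [0.669, 0.73, -0.093, 0.102]
ft_force: [-3.9, 2.4, 9.6]
finger_gap: 0.0453
t 9.0 pos [0.5222 0.1639 0.1017] F [-3.9  2.4  9.6] gap 0.0453 q [-0.32  0.68 -0.27  1.8   0.55  0.88 -0.85]
rot first rv [ 0.0016 -0.0017  0.0013]
shift mm if turn first: [-1.3  0.   1.9] | in current axes: [-1.3  0.   1.9]
```

```bash
python3 -m jog '[{"x":0,"y":0,"z":-1.2,"rx":0,"ry":0,"rz":0,"jaw":46},{"x":0,"y":0,"z":0,"rx":0,"ry":0,"rz":0,"jaw":50},{"x":0,"y":0,"z":0,"rx":0,"ry":0,"rz":0,"jaw":60},{"x":0,"y":0,"z":0,"rx":0,"ry":0,"rz":0,"jaw":66},{"x":0,"y":0,"z":0,"rx":0,"ry":0,"rz":0,"jaw":66},{"x":0,"y":0,"z":0,"rx":0,"ry":0,"rz":0,"jaw":66},{"x":0,"y":0,"z":0,"rx":0,"ry":0,"rz":0,"jaw":66},{"x":0,"y":0,"z":0,"rx":0,"ry":0,"rz":0,"jaw":66}]';python3 -c "
from go import *
from rig import read_camera
for n in ('wrist','scene'):
  c=read_camera(n);cv2.imwrite(f'pics/{n}5.png',c['img'][:,:,::-1]);pickle.dump(c,open(f'{n}5.pkl','wb'))
i=c['img'][:,:,::-1];cv2.imwrite('pics/s5c.png',cv2.resize(i[130:270,310:480],None,fx=4,fy=4,interpolation=cv2.INTER_CUBIC))"
```

```text
time_s: 9.8
position: [0.5222, 0.1626, 0.101]
ee_rot: [0.669, 0.73, -0.094, 0.102]
ft_force: [0.1, 0.1, -0.1]
finger_gap: 0.0664
```

View pics/wrist5.png

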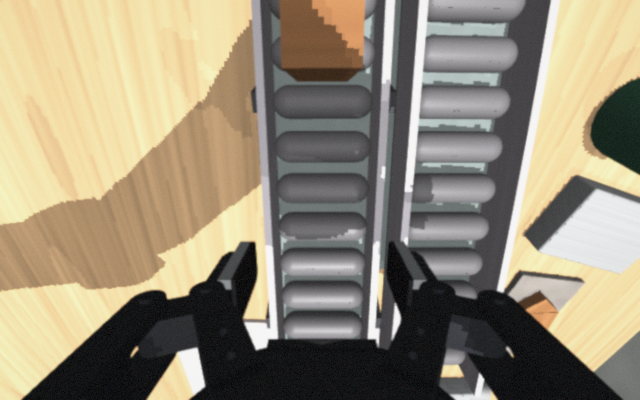

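View pics/s5c.png

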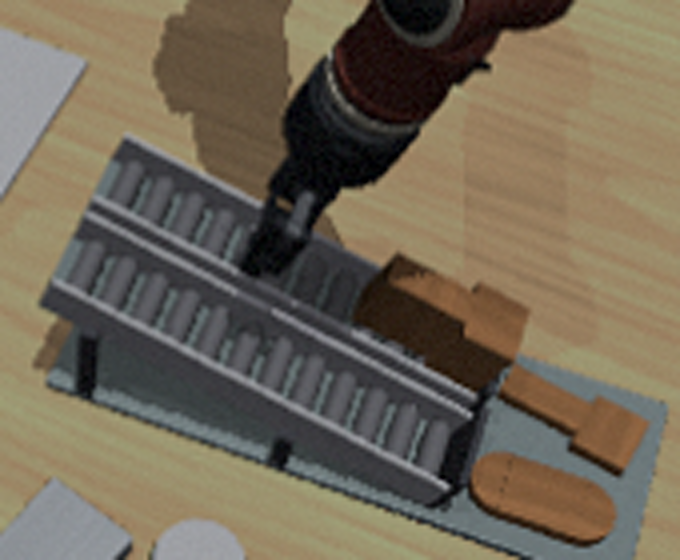

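```bash
python3 -m jog '[{"x":0,"y":0,"z":-20,"rx":0,"ry":0,"rz":0,"jaw":70},{"x":0,"y":0,"z":-35,"rx":0,"ry":0,"rz":0,"jaw":85},{"x":0,"y":0,"z":-40,"rx":0,"ry":0,"rz":0,"jaw":85},{"x":-20,"y":0,"z":-20,"rx":0,"ry":0.14,"rz":0,"jaw":85},{"x":-35,"y":0,"z":0,"rx":0,"ry":0.14,"rz":0,"jaw":85},{"x":-40,"y":0,"z":0,"rx":0,"ry":0,"rz":0,"jaw":85},{"x":-40,"y":0,"z":0,"rx":0,"ry":0,"rz":0,"jaw":85},{"x":-40,"y":0,"z":0,"rx":0,"ry":0,"rz":0,"jaw":85}]';python3 -c "
from go import *
delta([*ROUND,.13],Rt(RH))
delta([*ROUND,.13],Rt(RH+3.14159))"
```

```text
time_s: 10.7
position: [0.5344, 0.0187, 0.2221]
ee_rot: [0.676, 0.737, 0.0, -0.0]
ft_force: [0.6, 0.4, 0.0]
finger_gap: 0.0851
t 10.7 pos [0.5344 0.0187 0.2221] F [0.6 0.4 0. ] gap 0.0851 q [ 0.22  0.48 -0.44  1.76  0.24  0.96 -0.23]
rot first rv [-6.0000e-04 -8.0000e-04  1.3402e+00]
shift mm if turn first: [ 21.2 177.8  92.1] | in current axes: [-168.4   61.3   91.9]
t 10.7 pos [0.5344 0.0187 0.2221] F [0.6 0.4 0. ] gap 0.0851 q [ 0.22  0.48 -0.44  1.76  0.24  0.96 -0.23]
rot first rv [ 9.0000e-04 -6.0000e-04 -1.8014e+00]
shift mm if turn first: [ -21.2 -177.8   92.1] | in current axes: [-168.4   61.3   91.9]
```

```bash
python3 -m jog '[{"x":-20,"y":8,"z":0,"rx":0,"ry":0,"rz":0.145,"jaw":85},{"x":-20,"y":10,"z":0,"rx":0,"ry":0,"rz":0.145,"jaw":85},{"x":-18,"y":12,"z":0,"rx":0,"ry":0,"rz":0.145,"jaw":85},{"x":-15,"y":15,"z":0,"rx":0,"ry":0,"rz":0.145,"jaw":85},{"x":-12,"y":18,"z":0,"rx":0,"ry":0,"rz":0.145,"jaw":85},{"x":-8,"y":20,"z":0,"rx":0,"ry":0,"rz":0.145,"jaw":85},{"x":-4,"y":20,"z":0,"rx":0,"ry":0,"rz":0.145,"jaw":85},{"x":0,"y":20,"z":0,"rx":0,"ry":0,"rz":0.145,"jaw":85}]';python3 -c "
from go import *
delta([*ROUND,.13],Rt(RH))"
```

```text
time_s: 11.5
position: [0.615, -0.1295, 0.2215]
ee_rot: [0.97, 0.243, -0.0, -0.001]
ft_force: [0.4, 0.4, -0.2]
finger_gap: 0.085
t 11.5 pos [ 0.615  -0.1295  0.2215] F [ 0.4  0.4 -0.2] gap 0.085 q [ 0.23  0.59 -0.1   1.5   0.06  1.05 -0.96]
rot first rv [-0.0013  0.0005  0.1749]
shift mm if turn first: [-9.4 11.9 91.5] | in current axes: [-11.3  10.2  91.5]
```

```bash
python3 -m jog '[{"x":0,"y":0,"z":20,"rx":0,"ry":0,"rz":0.09,"jaw":85},{"x":0,"y":0,"z":30,"rx":0,"ry":0,"rz":0.085,"jaw":85},{"x":-9,"y":12,"z":30,"rx":0,"ry":0,"rz":0,"jaw":85},{"x":0,"y":0,"z":10,"rx":0,"ry":0,"rz":0,"jaw":85},{"x":0,"y":0,"z":0,"rx":0,"ry":0,"rz":0,"jaw":85},{"x":0,"y":0,"z":0,"rx":0,"ry":0,"rz":0,"jaw":85},{"x":0,"y":0,"z":0,"rx":0,"ry":0,"rz":0,"jaw":85}]';python3 -c "
from go import *
delta([*ROUND,.028],Rt(RH))
from rig import read_camera
for n in ('wrist',):
  c=read_camera(n);cv2.imwrite(f'pics/{n}6.png',c['img'][:,:,::-1]);pickle.dump(c,open(f'{n}6.pkl','wb'))"
```

```text
time_s: 12.2
position: [0.6117, -0.142, 0.1335]
ee_rot: [0.987, 0.161, 0.002, -0.0]
ft_force: [-0.4, 0.1, 0.4]
finger_gap: 0.0852
t 12.2 pos [ 0.6117 -0.142   0.1335] F [-0.4  0.1  0.4] gap 0.0852 q [ 0.22  0.68 -0.05  1.61  0.04  0.85 -1.09]
rot first rv [-0.0001 -0.0036  0.0072]
shift mm if turn first: [ -2.3   1.  105.5] | in current axes: [ -2.7   1.  105.5]
```

View pics/wrist6.png

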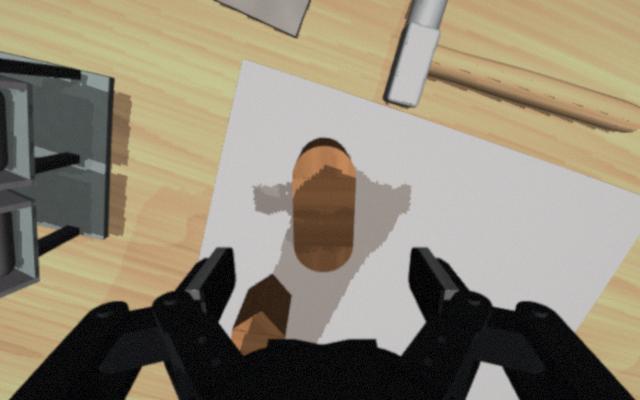

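```bash
python3 -m jog '[{"x":-2,"y":1,"z":15,"rx":0,"ry":0,"rz":0.007,"jaw":85},{"x":0,"y":0,"z":25,"rx":0,"ry":0,"rz":0,"jaw":85},{"x":0,"y":0,"z":25,"rx":0,"ry":0,"rz":0,"jaw":85},{"x":0,"y":0,"z":20,"rx":0,"ry":0,"rz":0,"jaw":85},{"x":0,"y":0,"z":15,"rx":0,"ry":0,"rz":0,"jaw":85},{"x":0,"y":0,"z":0,"rx":0,"ry":0,"rz":0,"jaw":85},{"x":0,"y":0,"z":0,"rx":0,"ry":0,"rz":0,"jaw":85},{"x":0,"y":0,"z":0,"rx":0,"ry":0,"rz":0,"jaw":85}]';python3 -c "
from go import *
delta([*ROUND,.028],Rt(RH))"
```

```text
time_s: 13.05
position: [0.6097, -0.1443, 0.033]
ee_rot: [0.988, 0.157, 0.001, -0.0]
ft_force: [-0.6, -0.4, -0.1]
finger_gap: 0.0848
t 13.05 pos [ 0.6097 -0.1443  0.033 ] F [-0.6 -0.4 -0.1] gap 0.0848 q [ 0.22  0.81 -0.04  1.68  0.05  0.65 -1.1 ]
rot first rv [ 0.0002 -0.0026 -0.0008]
shift mm if turn first: [ 0.2 -0.5  5. ] | in current axes: [ 0.2 -0.5  5.1]
```

```bash
python3 -m jog '[{"x":0,"y":0,"z":5,"rx":0,"ry":-0.0026,"rz":0,"jaw":75},{"x":0,"y":0,"z":0,"rx":0,"ry":0,"rz":0,"jaw":55},{"x":0,"y":0,"z":0,"rx":0,"ry":0,"rz":0,"jaw":35},{"x":0,"y":0,"z":0,"rx":0,"ry":0,"rz":0,"jaw":35},{"x":0,"y":0,"z":0,"rx":0,"ry":0,"rz":0,"jaw":35},{"x":0,"y":0,"z":0,"rx":0,"ry":0,"rz":0,"jaw":35},{"x":0,"y":0,"z":0,"rx":0,"ry":0,"rz":0,"jaw":35},{"x":0,"y":0,"z":0,"rx":0,"ry":0,"rz":0,"jaw":35}]' 50; python3 -m jog '[{"x":0,"y":0,"z":-15,"rx":0,"ry":0,"rz":0,"jaw":35},{"x":0,"y":0,"z":-25,"rx":0,"ry":0,"rz":0,"jaw":35},{"x":0,"y":0,"z":-30,"rx":0,"ry":0,"rz":0,"jaw":35},{"x":0,"y":0,"z":-40,"rx":0,"ry":0,"rz":0,"jaw":35},{"x":0,"y":0,"z":-45,"rx":0,"ry":0,"rz":0,"jaw":35},{"x":0,"y":0,"z":-40,"rx":0,"ry":0,"rz":0,"jaw":35},{"x":0,"y":0,"z":0,"rx":0,"ry":0,"rz":0,"jaw":35}]';python3 -c "
from go import *
delta([*lane('far',-.21,.12)],Rt(RK[2],0))
from rig import read_camera
for n in ('wrist',):
  c=read_camera(n);cv2.imwrite(f'pics/{n}7.png',c['img'][:,:,::-1]);pickle.dump(c,open(f'{n}7.pkl','wb'))"
```

```text
time_s: 13.85
position: [0.6088, -0.1442, 0.0269]
ee_rot: [0.988, 0.157, -0.001, -0.0]
ft_force: [-0.6, 1.1, 1.4]
finger_gap: 0.0452
time_s: 14.55
position: [0.6126, -0.1448, 0.2292]
ee_rot: [0.988, 0.157, 0.005, 0.002]
ft_force: [0.7, -0.7, -0.2]
finger_gap: 0.0453
t 14.55 pos [ 0.6126 -0.1448  0.2292] F [ 0.7 -0.7 -0.2] gap 0.0453 q [ 0.23  0.58 -0.05  1.5   0.03  1.05 -1.09]
rot first rv [ 0.0112 -0.0044 -1.3411]
shift mm if turn first: [317.5  11.3  28.1] | in current axes: [  83.  -306.7   27.2]
```

View pics/wrist7.png

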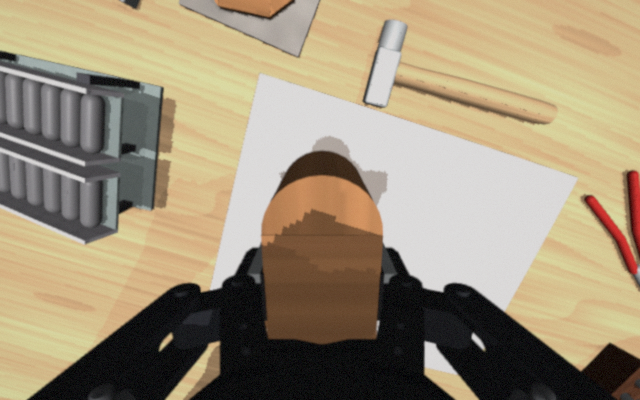

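```bash
python3 -m jog '[{"x":6,"y":-24,"z":0,"rx":0,"ry":0,"rz":-0.145,"jaw":35},{"x":10,"y":-23,"z":0,"rx":0,"ry":0,"rz":-0.145,"jaw":35},{"x":13,"y":-21,"z":0,"rx":0,"ry":0,"rz":-0.145,"jaw":35},{"x":16,"y":-19,"z":0,"rx":0,"ry":0,"rz":-0.145,"jaw":35},{"x":19,"y":-17,"z":0,"rx":0,"ry":0,"rz":-0.145,"jaw":35},{"x":21,"y":-14,"z":0,"rx":0,"ry":0,"rz":-0.145,"jaw":35},{"x":23,"y":-11,"z":0,"rx":0,"ry":0,"rz":-0.145,"jaw":35},{"x":24,"y":-7,"z":0,"rx":0,"ry":0,"rz":-0.145,"jaw":35}]';python3 -m jog '[{"x":20,"y":-2,"z":0,"rx":0,"ry":0,"rz":-0.09,"jaw":35},{"x":20,"y":0,"z":0,"rx":0,"ry":0,"rz":-0.09,"jaw":35},{"x":20,"y":0,"z":0,"rx":0,"ry":0,"rz":0,"jaw":35},{"x":0,"y":0,"z":0,"rx":0,"ry":0,"rz":0,"jaw":35}]';python3 -c "
from go import *
delta([*lane('far',-.21,.10)],Rt(RK[2],t))"
```

```text
time_s: 15.4
position: [0.5962, 0.0569, 0.2198]
ee_rot: [0.738, 0.675, -0.003, -0.002]
ft_force: [0.2, 1.3, -1.2]
finger_gap: 0.0453
time_s: 15.8
position: [0.5941, 0.1202, 0.2201]
ee_rot: [0.674, 0.739, -0.001, -0.004]
ft_force: [-0.1, -0.2, -1.8]
finger_gap: 0.0455
t 15.8 pos [0.5941 0.1202 0.2201] F [-0.1 -0.2 -1.8] gap 0.0455 q [ 0.02  0.59 -0.42  1.56  0.26  1.06 -0.38]
rot first rv [-0.0064 -0.2828  0.0065]
shift mm if turn first: [55.   7.1 24.1] | in current axes: [46.1  7.7 38.4]
```

```bash
python3 -m jog '[{"x":18,"y":3,"z":0,"rx":-0.003,"ry":-0.141,"rz":0.003,"jaw":35},{"x":18,"y":3,"z":0,"rx":-0.003,"ry":-0.141,"rz":0.003,"jaw":35},{"x":18,"y":1,"z":10,"rx":0,"ry":0,"rz":0,"jaw":35},{"x":0,"y":0,"z":10,"rx":0,"ry":0,"rz":0,"jaw":35},{"x":0,"y":0,"z":0,"rx":0,"ry":0,"rz":0,"jaw":35},{"x":0,"y":0,"z":0,"rx":0,"ry":0,"rz":0,"jaw":35},{"x":0,"y":0,"z":0,"rx":0,"ry":0,"rz":0,"jaw":35}]';python3 -c "
from go import *
delta([*lane('far',-.21,.04)],Rt(RK[2],t))"
```

```text
time_s: 16.5
position: [0.6004, 0.1617, 0.1956]
ee_rot: [0.673, 0.726, -0.094, 0.105]
ft_force: [-0.6, -0.1, -2.5]
finger_gap: 0.0457
t 16.5 pos [0.6004 0.1617 0.1956] F [-0.6 -0.1 -2.5] gap 0.0457 q [-0.27  0.66 -0.28  1.5   0.47  1.16 -0.65]
rot first rv [ 0.002   0.0026 -0.0107]
shift mm if turn first: [ 9.1 -2.7 71.7] | in current axes: [ 9.2 -2.9 71.6]
```

```bash
python3 -m jog '[{"x":9,"y":-2.5,"z":12,"rx":0.002,"ry":0.002,"rz":-0.0107,"jaw":35},{"x":0,"y":0,"z":15,"rx":0,"ry":0,"rz":0,"jaw":35},{"x":0,"y":0,"z":15,"rx":0,"ry":0,"rz":0,"jaw":35},{"x":0,"y":0,"z":10,"rx":0,"ry":0,"rz":0,"jaw":35},{"x":0,"y":0,"z":0,"rx":0,"ry":0,"rz":0,"jaw":35},{"x":0,"y":0,"z":0,"rx":0,"ry":0,"rz":0,"jaw":35},{"x":0,"y":0,"z":0,"rx":0,"ry":0,"rz":0,"jaw":35}]';python3 -c "
from go import *
delta([*lane('far',-.21,.04)],Rt(RK[2],t))
from rig import read_camera
c=read_camera('wrist');cv2.imwrite(f'pics/wrist8.png',c['img'][:,:,::-1])"
```

```text
time_s: 17.2
position: [0.5982, 0.1589, 0.1433]
ee_rot: [0.668, 0.731, -0.093, 0.103]
ft_force: [-0.1, 0.7, -1.3]
finger_gap: 0.0456
t 17.2 pos [0.5982 0.1589 0.1433] F [-0.1  0.7 -1.3] gap 0.0456 q [-0.27  0.71 -0.27  1.57  0.5   1.05 -0.69]
rot first rv [ 0.0017 -0.0009  0.0037]
shift mm if turn first: [-2.9 -0.2 20.7] | in current axes: [-2.9 -0.3 20.7]
```

View pics/wrist8.png

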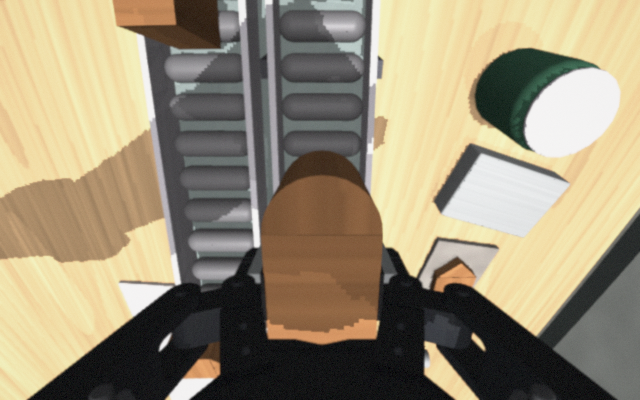

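```bash
python3 -m jog '[{"x":-2,"y":0,"z":8,"rx":0,"ry":0,"rz":0.004,"jaw":35},{"x":0,"y":0,"z":8,"rx":0,"ry":0,"rz":0,"jaw":35},{"x":0,"y":0,"z":6,"rx":0,"ry":0,"rz":0,"jaw":35},{"x":0,"y":0,"z":4,"rx":0,"ry":0,"rz":0,"jaw":35},{"x":0,"y":0,"z":2,"rx":0,"ry":0,"rz":0,"jaw":35},{"x":0,"y":0,"z":0,"rx":0,"ry":0,"rz":0,"jaw":35},{"x":0,"y":0,"z":0,"rx":0,"ry":0,"rz":0,"jaw":35}]';python3 -c "
from go import *
delta([*lane('far',-.21,.021)],Rt(RK[2],t))"
```

```text
time_s: 17.95
position: [0.5987, 0.1489, 0.1163]
ee_rot: [0.67, 0.729, -0.094, 0.103]
ft_force: [0.1, -0.1, 0.3]
finger_gap: 0.0452
t 17.95 pos [0.5987 0.1489 0.1163] F [ 0.1 -0.1  0.3] gap 0.0452 q [-0.26  0.74 -0.26  1.6   0.52  1.   -0.7 ]
rot first rv [ 0.0005 -0.0002 -0.0002]
shift mm if turn first: [-0.6  0.1 11. ] | in current axes: [-0.6  0.1 11. ]
```

```bash
python3 -m jog '[{"x":0,"y":0,"z":2,"rx":0,"ry":0,"rz":0,"jaw":35},{"x":0,"y":0,"z":2,"rx":0,"ry":0,"rz":0,"jaw":35},{"x":0,"y":0,"z":0,"rx":0,"ry":0,"rz":0,"jaw":35}]';python3 -m jog '[{"x":0,"y":0,"z":2,"rx":0,"ry":0,"rz":0,"jaw":35},{"x":0,"y":0,"z":0,"rx":0,"ry":0,"rz":0,"jaw":35}]';python3 -m jog '[{"x":0,"y":0,"z":1.5,"rx":0,"ry":0,"rz":0,"jaw":35},{"x":0,"y":0,"z":0,"rx":0,"ry":0,"rz":0,"jaw":35}]'; python3 -c "
from go import *
delta([*lane('far',-.21,.021)],Rt(RK[2],t))"
```

```text
time_s: 18.25
position: [0.5984, 0.1473, 0.112]
ee_rot: [0.67, 0.729, -0.094, 0.103]
ft_force: [0.5, 0.9, -0.8]
finger_gap: 0.0454
time_s: 18.45
position: [0.5985, 0.1468, 0.1101]
ee_rot: [0.67, 0.729, -0.094, 0.103]
ft_force: [0.9, 0.1, -1.7]
finger_gap: 0.0451
time_s: 18.65
position: [0.5986, 0.1464, 0.1087]
ee_rot: [0.67, 0.729, -0.094, 0.103]
ft_force: [-0.4, -1.3, -1.6]
finger_gap: 0.0452
t 18.65 pos [0.5986 0.1464 0.1087] F [-0.4 -1.3 -1.6] gap 0.0452 q [-0.26  0.75 -0.26  1.61  0.53  0.98 -0.71]
rot first rv [-0.0003  0.0003 -0.0002]
shift mm if turn first: [-0.4  0.4  3.1] | in current axes: [-0.4  0.4  3.1]
```

```bash
python3 -m jog '[{"x":0,"y":0,"z":1,"rx":0,"ry":0,"rz":0,"jaw":35},{"x":0,"y":0,"z":0,"rx":0,"ry":0,"rz":0,"jaw":35}]';python3 -m jog '[{"x":0,"y":0,"z":0.8,"rx":0,"ry":0,"rz":0,"jaw":35},{"x":0,"y":0,"z":0,"rx":0,"ry":0,"rz":0,"jaw":35}]'
```

```text
time_s: 18.85
position: [0.5988, 0.1463, 0.108]
ee_rot: [0.67, 0.729, -0.094, 0.103]
ft_force: [-0.0, -0.4, -1.8]
finger_gap: 0.0453
time_s: 19.05
position: [0.5988, 0.1465, 0.1078]
ee_rot: [0.67, 0.73, -0.094, 0.103]
ft_force: [-1.8, 0.1, 1.9]
finger_gap: 0.0456
```

```bash
python3 -m jog '[{"x":0,"y":0,"z":0.8,"rx":0,"ry":0,"rz":0,"jaw":35},{"x":0,"y":0,"z":0,"rx":0,"ry":0,"rz":0,"jaw":35}]'
```

```text
time_s: 19.25
position: [0.5988, 0.1468, 0.1076]
ee_rot: [0.67, 0.73, -0.094, 0.103]
ft_force: [-2.0, 1.5, 6.5]
finger_gap: 0.0453
```

In contact; ease and release.

```bash
python3 -m jog '[{"x":0,"y":0,"z":-0.8,"rx":0,"ry":0,"rz":0,"jaw":46},{"x":0,"y":0,"z":0,"rx":0,"ry":0,"rz":0,"jaw":50},{"x":0,"y":0,"z":0,"rx":0,"ry":0,"rz":0,"jaw":60},{"x":0,"y":0,"z":0,"rx":0,"ry":0,"rz":0,"jaw":66},{"x":0,"y":0,"z":0,"rx":0,"ry":0,"rz":0,"jaw":66},{"x":0,"y":0,"z":0,"rx":0,"ry":0,"rz":0,"jaw":66},{"x":0,"y":0,"z":0,"rx":0,"ry":0,"rz":0,"jaw":66},{"x":0,"y":0,"z":0,"rx":0,"ry":0,"rz":0,"jaw":66}]';python3 -c "
from go import *
from rig import read_camera
for n in ('wrist','scene'):
  c=read_camera(n);cv2.imwrite(f'pics/{n}9.png',c['img'][:,:,::-1])
i=c['img'][:,:,::-1];cv2.imwrite('pics/s9c.png',cv2.resize(i[130:270,310:480],None,fx=4,fy=4,interpolation=cv2.INTER_CUBIC))"
```

```text
time_s: 20.05
position: [0.5988, 0.1461, 0.1072]
ee_rot: [0.67, 0.729, -0.094, 0.103]
ft_force: [0.3, -0.3, -0.5]
finger_gap: 0.0659
```

View pics/s9c.png

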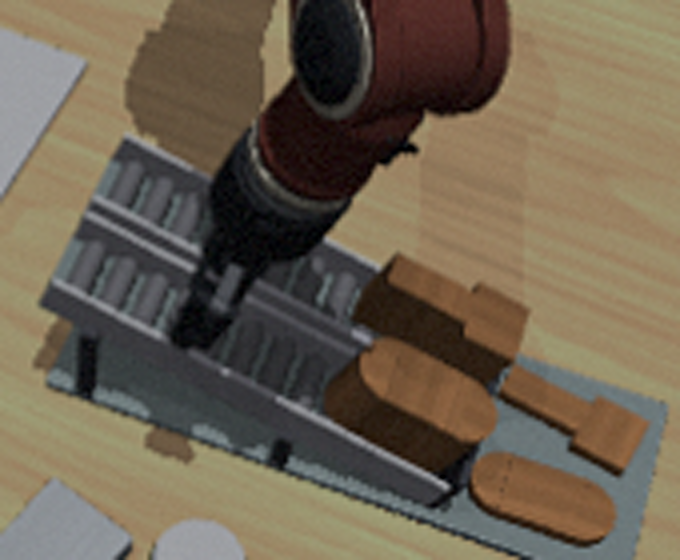

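View pics/wrist9.png

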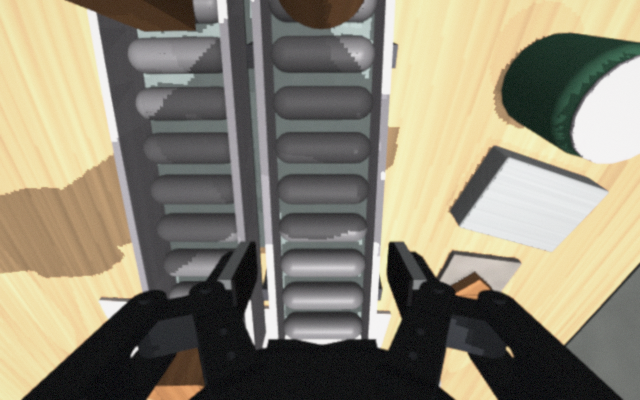

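Both blocks appear to be at their stops. I'll retreat clear and verify from above.

```bash
python3 -m jog '[{"x":0,"y":0,"z":-20,"rx":0,"ry":0,"rz":0,"jaw":66},{"x":0,"y":0,"z":-35,"rx":0,"ry":0,"rz":0,"jaw":66},{"x":0,"y":0,"z":-40,"rx":0,"ry":0,"rz":0,"jaw":66},{"x":-20,"y":0,"z":-20,"rx":0,"ry":0.14,"rz":0,"jaw":66},{"x":-35,"y":0,"z":0,"rx":0,"ry":0.14,"rz":0,"jaw":66},{"x":-40,"y":0,"z":0,"rx":0,"ry":0,"rz":0,"jaw":66},{"x":-30,"y":0,"z":0,"rx":0,"ry":0,"rz":0,"jaw":66},{"x":0,"y":0,"z":0,"rx":0,"ry":0,"rz":0,"jaw":66}]';python3 -m jog '[{"x":0,"y":0,"z":0,"rx":0,"ry":0,"rz":0,"jaw":66},{"x":0,"y":0,"z":0,"rx":0,"ry":0,"rz":0,"jaw":66},{"x":0,"y":0,"z":0,"rx":0,"ry":0,"rz":0,"jaw":66},{"x":0,"y":0,"z":0,"rx":0,"ry":0,"rz":0,"jaw":66}]'; python3 -c "
from go import *
from rig import read_camera
for n in ('scene','top'):
  c=read_camera(n);cv2.imwrite(f'pics/{n}10.png',c['img'][:,:,::-1])
i=np.ascontiguousarray(cv2.resize(c['img'][170:280,145:325,::-1],None,fx=4.4,fy=4.4,interpolation=cv2.INTER_CUBIC))
from fit import shape
p=RK.copy();p[3]+=.002
for l,n in(('near','tee'),('far','round')):
  P=np.array([lanept(p,l,-.05+a,-b,.06) for a,b in shape(n)])
  q=(proj(c,P)-[145,170]+.5)*4.4-.5
  cv2.polylines(i,[np.round(q).astype(np.int32)],True,(0,255,0),1)
cv2.imwrite('pics/t10c.png',i)"
```

```text
time_s: 20.95
position: [0.6073, 0.0458, 0.2278]
ee_rot: [0.68, 0.733, -0.002, 0.002]
ft_force: [-0.0, 0.3, -0.3]
finger_gap: 0.0661
time_s: 21.35
position: [0.6064, 0.0561, 0.2281]
ee_rot: [0.675, 0.738, 0.0, -0.0]
ft_force: [0.4, 0.5, -0.5]
finger_gap: 0.0659
```

View pics/t10c.png

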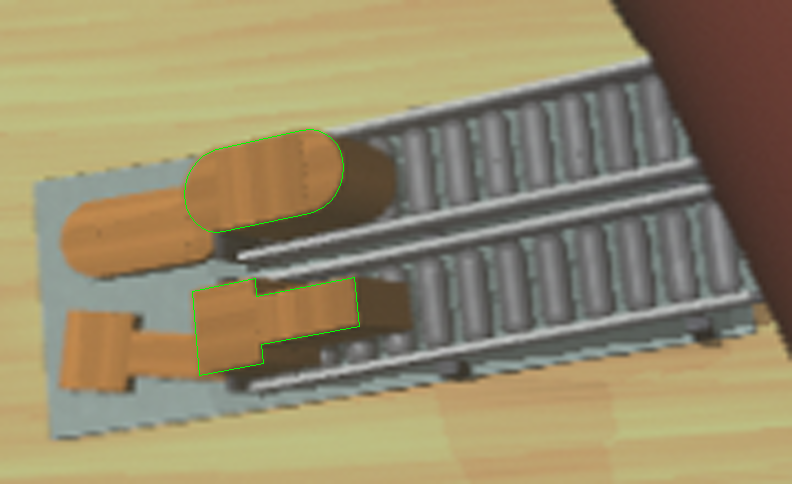

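View pics/scene10.png

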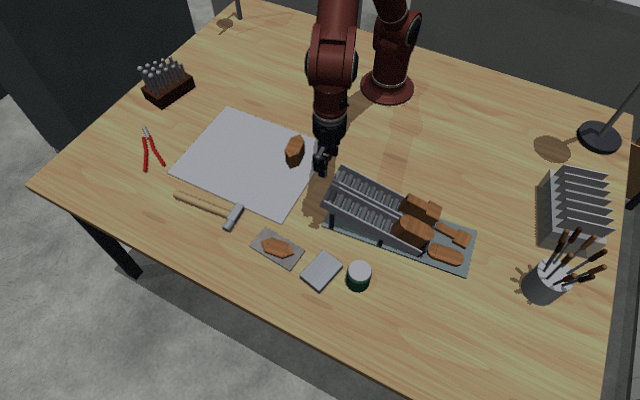

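The overlay, drawn for each block at rest against its stop, matches both blocks to about a pixel. The pointed block, hammer, steel block and tin are where they were in the first picture, and the robot is clear.

```bash
python3 -c "
from rig import finish_job
print(finish_job())"
```

```text
the job is handed in; nothing more can be done
None
```

Both lanes are loaded and the job was handed in at about 21.5 s of the 56 s allowed. The samples showed the T outline at the near lane and the round-ended outline at the far lane.

- **Near lane:** I set the T block down lengthwise, head downhill, on the rollers in the upper half, tilted 16° to match the slope. I released it only after feeling contact of about 10 N.
- **Far lane:** I did the same with the round-ended block, at about 6.5 N of contact. Both blocks slid down on their own when released.
- **Last checks:** In the top view, both blocks match the outline predicted for a block resting at its stop to about a pixel, and both stand upright. By eye in the scene view, the pointed block, hammer, steel block and tin have not moved, and the gripper was clear of everything.
- **Disagreement:** The rollers were about 2 mm higher than my camera fit gave, within the calibration error. I allowed for this by lowering until contact. One move call was refused before it ran because its rows left out some keys; nothing moved.

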